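# Close a microscope lamp housing with its quarter-turn cover stud

### The arm

A 6-joint arm with a two-finger parallel gripper is mounted at the origin on the work surface. World frame = base frame: x ahead of the robot, y to its left, z up, the work surface at z = 0. Lengths are in mm, angles in rad, forces in N, time in s.
With the tool pointing down it reaches from about 325 to 750 mm from the base axis. Payload 7.6 kg.
Tool frame: the origin (TCP) lies at the centre of the arm's flange, where the gripper is bolted on; the fingertips stand 173 mm ahead of it and the grasp point (between the pads) lies 155 mm ahead of it; z points along the fingers, y is the direction in which the jaws open and shut (so a half turn about z gives the same grasp; the last joint's range is limited). The gripper opens to 85 mm and grips with 20 to 120 N. Pads are 22 mm wide; open, the fingers measure 114 mm over their backs; the gripper's body (76 mm by 85 mm) begins 54 mm behind the grasp point. The pads swing forward as they close: fully open they stand 13 mm farther back than shut.
Start: joints at [1.229, 0.052, 1.401, -0, 1.689, -0.07], TCP at [140.922, 505.737, 404.723] pointing down, gripper open.
Joint ranges: [-2.9, 2.9], [-0.91, 2.17], [0.12, 2.37], [-1.06, 4.2], [0.26, 2.73], [-2.93, 2.93]. Speed limits (rad/s): [2.57, 2.57, 3.01, 3.14, 3.14, 3.14].

### API

Orientations are given as a rotation vector (axis times angle).
In Python, from cell import r gives the robot as it stands. Calls block until the motion is done:
- r.move_to(position, orientation): joint-space move of the TCP to a pose.
- r.move_l(position, rot=None, velocity=150): straight line of the TCP; rot=None keeps the orientation; velocity is the mean speed in mm/s.
- r.movej(angles): joint-space move.
- r.grip(opening, strength=None): finger opening in mm; strength is the grip in N (None keeps the last); returns when the fingers have stopped.
- r.sleep(seconds).
- r.inverse_kinematics(position, orientation): joint angles nearest the present ones, or None.
- r.capture(name): name is "side" or "top" or "wrist"; returns (picture, depth): 400x640x3 uint8, red, green, blue; 400x640 float32, mm along the optical axis (not along the pixel's ray), 0 where there is no reading.
- r.camera_model(name): a dict with "intrinsics" (3x3 intrinsics, pixels), "k1" (the pictures are not rectified: a ray, as slopes to the right and down, at radius r is drawn at 1 + k1 r^2 times it, then the intrinsics apply), "xyz" and "orientation" of the camera in the world. Camera axes: x right, y down, z forward; pixel columns grow to the right and rows downward; lengths in mm; the calibration is good to about 2 mm. A picture is of the moment at which its call begins: read the wrist's pose just before it. camera_model takes no time and is no camera call; for the wrist camera it gives the pose at the moment of the call.
A pose or a line that the arm cannot do raises r.PlanningError and nothing moves.
- r.sign_off(): hands the job in, once; it reports no verdict.
Readings, each from a call of its own:
- r.read_time_s(): time.
- r.read_joint_positions(): joint angles.
- r.read_dq(): joint speeds.
- r.read_joint_efforts(): joint torques, N m.
- r.read_ee_pos(): TCP position.
- r.read_tcp_rot(): TCP orientation.
- r.read_contact_force(): force on the tool from outside, world axes, zero at the start.
- r.read_torque(): the same for the moment, N m.
- r.read_width(): finger opening in mm.
Only numpy, scipy, OpenCV 4.12 (cv2) and the standard library are available. Lean on these libraries where they do the work, as an engineer would, in place of code of your own. Each camera call takes 0.05 s, during which the arm holds its last target.

### The job

Put the loose grey metal cover back into the opening in the top of the lamp housing so that it lies flush, then push its winged stud in gently and turn it a quarter turn clockwise so that it locks and stays in by itself when you let go. Feel for how deep the stud must go and never press, pull or twist hard: the thin parts bend if the cover and stud bear on the housing with more than 30 N in all. Leave the other things on the bench where they are.

Things in the scene. Friction and masses are not known exactly. Their poses are not given: they have to be found in the camera images.
- housing: White lamp housing, a low box fixed to the bench, 150 (x) x 200 (y) x 70 mm high, with a blue strip, a round socket and a switch on its -x face. Origin: centre of its underside. In the middle of its top is an opening 70 (x) x 100 (y) mm with a steel cam receptacle inside.
- opening (a point): Centre of the opening, level with the top of the housing (70 mm above the bench); axes as the housing's.
- cam (a point): Mean place of the cam receptacle, on the housing, 16.5 mm below opening: a level 3 mm plate with a slot 28 mm long in x and 7.5 mm wide in y, and a hard stop plate 7 mm below the slotted plate's underside. The top of the slotted plate really lies up to 6 mm higher or lower than this point, which does not show it. Axes as the housing's.
- cover: Loose grey metal cover (0.26 to 0.37 kg in all): plate 86 (x) x 116 (y) x 4 mm, below it a tapered skirt 18 mm deep that fits the opening with about 1 mm play all round at its top and 3 mm at its lower edge. Fits either way round (yaw + 180 degrees). Origin: centre of the skirt's lower edge, on which it stands at the start. A captive winged stud stands in its middle.
- cover_rim (a point): Centre of the underside of the cover's plate (18 mm above the cover's origin), axes as the cover's. It coincides with opening when the cover is seated.
- wing (a point): Centre of the stud's wing, the bar to grip, lift and turn: 30 mm long (its x), 10 mm thick (its y), 26 mm high, on a collar 32 mm in diameter whose top is 13 mm below this point and which the fingertips may press. 63 mm above the cover's origin with the stud out (45 mm above cover_rim). It sinks and turns with the stud.
- pin (a point): Centre of the cross pin at the stud's lower end, 53 mm below wing and parallel to the wing: 22 mm long (its x), 4 mm thick. With the stud out it is 10 mm above the cover's origin, inside the skirt, and clear of the receptacle when the cover is seated.
- stud_push (a joint): How far the stud is pushed into the cover, m: 0 fully out, at most 0.024. A spring returns it with 2.5 N at 0 and 0.35 N more per mm. Cover seated and wing along the cover's x, the pin passes the slot; it is wholly below the slotted plate after 7.5 to 19.5 mm and meets the hard stop 3 mm deeper, where the force rises sharply. Let go unturned, it springs out.
- stud_turn (a joint): Turn of the stud in the cover, rad: 0 with the wing along the cover's x (at the start), growing clockwise seen from above to a stop at 1.571. It turns with the pin below the slotted plate. 1.5 mm ridges under that plate 25 degrees before the end are passed with the stud held near its hard stop; then the spring lifts the pin into its seat and the stud stays 7 to 20 mm in.
- dish: Shallow round glass dish, 90 mm across, leave alone. Origin: centre of its underside.
- carrier: Clear open wafer carrier 100 x 120 x 45 mm with dividers, leave alone. Origin: centre of its underside.
- solvent: White closed bottle, 52 mm across, 120 mm high, leave alone. Origin: centre of its underside.
- driver: Screwdriver 160 mm long lying on the bench, leave alone. Origin: centre of its underside.
- objective: Loose microscope objective, 34 mm across, 44 mm high, standing in the middle of the bench, leave alone. Origin: centre of its underside.
- beaker: Small glass beaker, 60 mm across, 70 mm high, leave alone. Origin: centre of its underside.
Not all that is in view belongs to the job. What is shaped like the cover but purple, turquoise or yellow is not meant.

How it is judged (in metres and radians):
On the way, in this order (a step that is already met when the one before it is completed fails the run):
1. the cover is seated flush in the opening of the housing (horizontal distance between cover_rim and opening below 0.004 m and z of cover_rim in the frame of opening between -0.003 and 0.003 m and angle between the x axis of cover_rim and the x axis of opening, either way round below 0.08 rad and angle between cover_rim's own z axis and vertical below 0.05 rad), for 0.1 s.
2. the stud is pushed in and turned a quarter turn (all of step 1 and value of joint stud_turn above 1.4 rad and value of joint stud_push above 0.005 m), for 0.2 s.
At the end, for the whole second after the job is handed in: The cover lies in the housing's opening, centred within 4 mm, its plate within 3 mm of the housing's top, square within 0.08 rad and level within 0.05 rad; the stud is turned clockwise by more than 1.40 rad and stays more than 5 mm in by itself; the cover is at rest and let go (all of step 2 and linear speed of cover below 0.02 m/s and contact force between each of the arm, the fingers and cover below 0.1 N); the robot touches nothing.
It fails at once if the cover and its stud are pressed, pulled or twisted against the housing with more than 30 N (contact force between cover and housing above 30 N).
It fails at once if another thing on the bench is moved by more than 30 mm (distance of any of dish, carrier, solvent, driver, objective, beaker from where it was at the start of the episode above 0.03 m).
It also fails if it takes over 72 s, if anything falls off the work surface, if the arm or the gripper's body presses on something with over 40 N, if the wrist force passes 120 N, or if a joint passes its speed limit or range.

## Working session

There is one attempt and no reset: what is moved stays moved. The work goes in short steps, each a Python script; the robot and the scene stay as the last script left them, time stands still between calls to the robot, and variables do not carry over. Pictures are saved under pics/ and viewed, and the job is handed in when it is done.

```bash
ls; mkdir -p pics; python3 - <<'E'
from cell import r
import cv2,numpy as np
for n in ("top","side","wrist"):
    m=r.camera_model(n); p,d=r.capture(n)
    np.savez(f"pics/{n}0.npz",p=p,d=d,**{k:np.array(v) for k,v in m.items()})
    cv2.imwrite(f"pics/{n}0.png",p[:,:,::-1]); print(n,m)
print(r.read_time_s(),r.read_contact_force(),r.read_tcp_rot(),r.read_width())
E
```

```text
pics
top {'intrinsics': array([[515.77176726,   0.        , 328.49548106],
       [  0.        , 515.77176726, 199.63126947],
       [  0.        ,   0.        ,   1.        ]]), 'k1': -0.07614020980873885, 'xyz': array([ 215.72743475,  -10.19928507, 1663.85466762]), 'orientation': array([-2.1375699 ,  2.09174452, -0.21081415])}
side {'intrinsics': array([[444.2556284 ,   0.        , 317.9867827 ],
       [  0.        , 444.2556284 , 198.90762301],
       [  0.        ,   0.        ,   1.        ]]), 'k1': -0.08645427006787694, 'xyz': array([ 136.13286377, 1046.14670461,  912.83326286]), 'orientation': array([-0.52232257,  2.62054785, -1.32465208])}
wrist {'intrinsics': array([[285.85177665,   0.        , 322.02978732],
       [  0.        , 285.85177665, 203.52386127],
       [  0.        ,   0.        ,   1.        ]]), 'k1': -0.05305774845627551, 'xyz': array([ 65.02081437, 527.85656373, 372.62566398]), 'orientation': array([2.29141146, 1.74015013, 0.27516027])}
0.15 [-0.39777053  0.2091829   0.0119763 ] [-4.25606126e-01 -3.11238086e+00  1.89770755e-03] 85.3895635887959
```

View pics/top0.png

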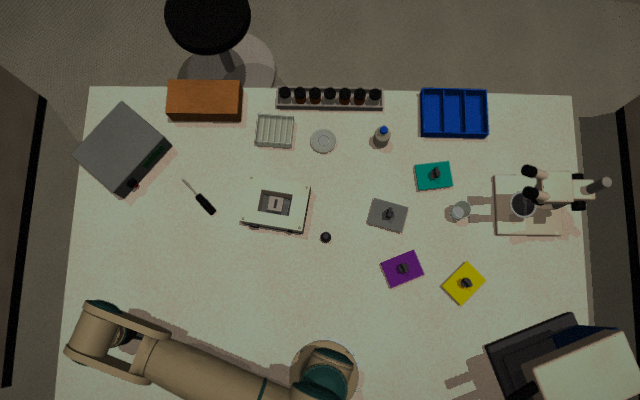

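View pics/side0.png

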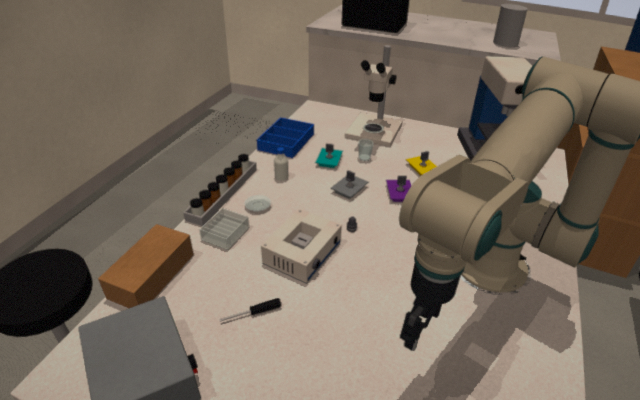

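View pics/wrist0.png

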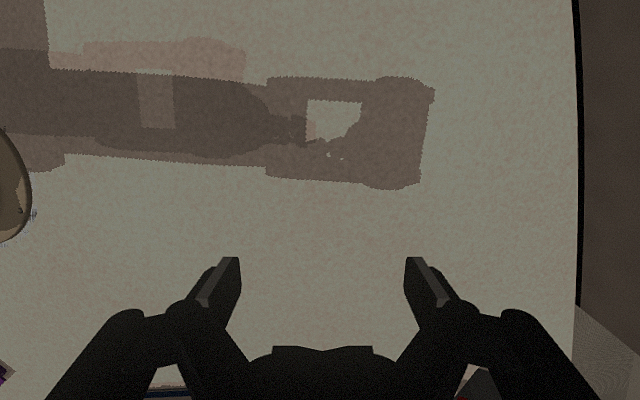

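The top view shows the housing near (276,205), the grey cover near (387,215), and the objective at (325,237). Next I convert these pixels to world positions.

```bash
cat > h.py <<'E'
import numpy as np,cv2
from scipy.spatial.transform import Rotation as R
def pw(m,u,v,z):
    K=m["intrinsics"];k1=float(m["k1"])
    x=(np.asarray(u,float)-K[0,2])/K[0,0];y=(np.asarray(v,float)-K[1,2])/K[1,1]
    rd=np.hypot(x,y);rr=rd.copy()
    for _ in range(20): rr=rd/(1+k1*rr**2)
    s=np.where(rd>0,rr/np.maximum(rd,1e-12),1)
    c=np.stack([x*s*z,y*s*z,z*np.ones_like(x)],-1)
    return c@R.from_rotvec(m["orientation"]).as_matrix().T+m["xyz"]
def planez(m,u,v,h):
    a=pw(m,u,v,1.0);o=m["xyz"];d=a-o
    return o+d*((h-o[2])/d[...,2])[...,None]
def cloud(m,d):
    v,u=np.mgrid[0:400,0:640]; return pw(m,u,v,d)
E
python3 - <<'E'
from h import *
m=np.load("pics/top0.npz");p=m["p"];d=m["d"]
C=cloud(m,d)
for n,(u,v) in dict(table=(350,180),cov=(378,220),wing=(388,213),top=(250,200),hole=(268,200)).items(): print(n,C[v,u].round(1),p[v,u])
for n,(a,b,c,e) in dict(house=(225,320,165,245),cover=(355,420,190,245)).items():
    cv2.imwrite(f"pics/{n}.png",cv2.resize(p[c:e,a:b,::-1],None,fx=8,fy=8,interpolation=cv2.INTER_CUBIC))
    X=C[c:e,a:b]
    for lo,hi in ((62,80),(14,30),(40,60)):
        s=(X[...,2]>lo)&(X[...,2]<hi); 
        if s.sum()>30:
            q=X[s];print(n,lo,hi,s.sum(),q.mean(0).round(1),q[:,2].min(),q[:,2].max(),cv2.minAreaRect(q[:,:2].astype(np.float32)))
E
```

```text
table [624.8 -73.2  -9.8] [149 148 129]
cov [ 486.3 -164.    22.5] [87 84 78]
wing [ 500.1 -190.2   77. ] [42 41 41]
top [534.1 245.1  67.5] [150 159 136]
hole [548.4 196.1   2.4] [88 87 81]
house 62 80 2280 [526.9 166.4  70.1] 62.04389273205288 79.79151694473694 ((525.939453125, 167.10586547851562), (201.87838745117188, 155.82870483398438), 81.66556549072266)
house 14 30 97 [510.6 158.7  21.5] 14.13052036651743 29.886883170177498 ((523.3218994140625, 152.95196533203125), (193.75296020507812, 194.0379180908203), 70.75614166259766)
house 40 60 378 [514.3 166.6  52. ] 40.07557674365057 59.99507934929193 ((523.9970703125, 167.26878356933594), (206.29315185546875, 156.25747680664062), 84.02397918701172)
cover 14 30 826 [ 503.6 -194.9   22.4] 14.175185490950753 29.894522040690163 ((504.38153076171875, -195.02001953125), (116.61908721923828, 87.45479583740234), 74.30923461914062)
cover 40 60 46 [ 503.  -193.7   50.5] 42.37609608400726 59.142651082662724 ((503.59918212890625, -194.6277618408203), (29.134117126464844, 29.468746185302734), 0.11112606525421143)
```

```bash
ls pics
```

```text
cover.png
house.png
side0.npz
side0.png
top0.npz
top0.png
wrist0.npz
wrist0.png
```

View pics/cover.png

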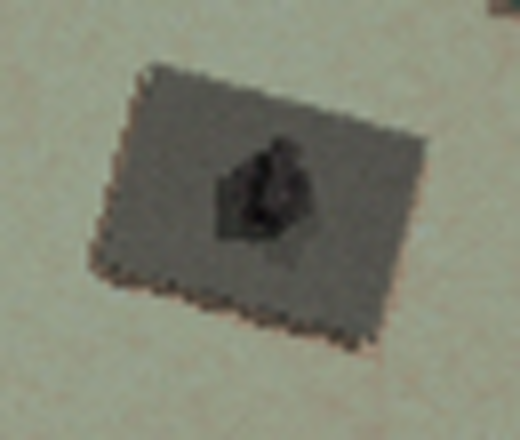

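View pics/house.png

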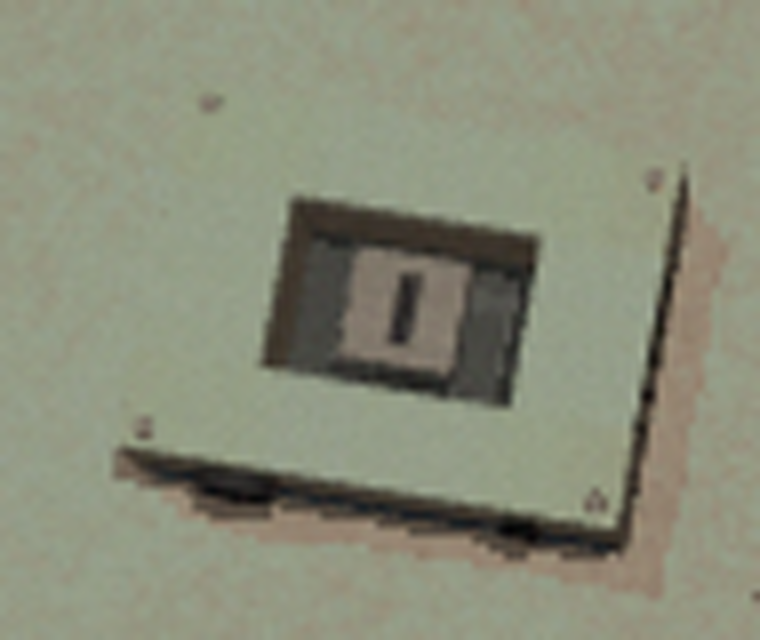

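```bash
python3 - <<'E'
from h import *
m=np.load("pics/top0.npz");d=m["d"];C=cloud(m,d)
for (a,b,c,e,lo,hi) in ((225,320,165,245,62,80),(355,420,190,245,14,30)):
    X=C[c:e,a:b];q=X[(X[...,2]>lo)&(X[...,2]<hi)]
    print(cv2.boxPoints(cv2.minAreaRect(q[:,:2].astype(np.float32))).round(1))
w=C[190:245,355:420].reshape(-1,3);w=w[w[:,2]>62];print(len(w),w.mean(0),w.round(0))
from cell import r
print(R.from_rotvec(r.read_tcp_rot()).as_matrix().round(3)); T=r.read_ee_pos(); cm=r.camera_model("wrist")
Rt=R.from_rotvec(r.read_tcp_rot()).as_matrix(); print("cam in tool",Rt.T@(cm["xyz"]-T),(Rt.T@R.from_rotvec(cm["orientation"]).as_matrix()).round(3))
E
```

```text
[[434.2  78.5]
 [588.4  55.9]
 [617.7 255.7]
 [463.5 278.3]]
[[ 446.5 -239.3]
 [ 530.7 -263. ]
 [ 562.2 -150.7]
 [ 478.1 -127.1]]
49 [ 421.57766718 -141.72706851  529.05209931] [[ 216.  -10. 1664.]
 [ 216.  -10. 1664.]
 [ 216.  -10. 1664.]
 [ 216.  -10. 1664.]
 [ 216.  -10. 1664.]
 [ 521. -197.   70.]
 [ 516. -193.   77.]
 [ 515. -196.   81.]
 [ 517. -200.   75.]
 [ 516. -203.   78.]
 [ 513. -193.   78.]
 [ 513. -196.   78.]
 [ 513. -200.   78.]
 [ 216.  -10. 1664.]
 [ 512. -191.   67.]
 [ 510. -194.   74.]
 [ 512. -198.   65.]
 [ 511. -200.   73.]
 [ 507. -190.   77.]
 [ 508. -194.   71.]
 [ 507. -197.   75.]
 [ 507. -200.   76.]
 [ 503. -190.   78.]
 [ 505. -194.   71.]
 [ 503. -196.   82.]
 [ 504. -200.   73.]
 [ 500. -190.   77.]
 [ 499. -192.   85.]
 [ 501. -197.   73.]
 [ 216.  -10. 1664.]
 [ 498. -188.   69.]
 [ 497. -190.   77.]
 [ 498. -194.   72.]
 [ 497. -197.   76.]
 [ 493. -187.   80.]
 [ 493. -190.   81.]
 [ 494. -194.   74.]
 [ 494. -196.   77.]
 [ 492. -188.   70.]
 [ 491. -190.   77.]
 [ 491. -193.   78.]
 [ 489. -194.   68.]
 [ 216.  -10. 1664.]
 [ 216.  -10. 1664.]
 [ 216.  -10. 1664.]
 [ 216.  -10. 1664.]
 [ 216.  -10. 1664.]
 [ 216.  -10. 1664.]
 [ 216.  -10. 1664.]]
[[-0.963  0.268 -0.   ]
 [ 0.268  0.963 -0.001]
 [ 0.    -0.001 -1.   ]]
cam in tool [79.04826732  1.00131297 31.33062483] [[-0.    -0.951 -0.31 ]
 [ 1.    -0.     0.   ]
 [-0.    -0.31   0.951]]
```

Housing: centre about (526,167), yaw −8.4°. Cover: centre about (504,−195), yaw −15.7°. I'll take close wrist views of both from the same relative pose so the calibration bias cancels.

```bash
cat >> h.py <<'E'
def rot(a):  # tool down, tool x axis at world angle a (deg)
    c,s=np.cos(np.radians(a)),np.sin(np.radians(a))
    return R.from_matrix(np.array([[c,s,0],[s,-c,0],[0,0,-1.]])).as_rotvec()
E
python3 - <<'E'
from h import *
from cell import r
for n,xy,a in (("wh",(526,167),171.6),("wc",(504,-195),164.3)):
    ax=np.array([np.cos(np.radians(a)),np.sin(np.radians(a))])
    t=np.array(xy)+30*ax
    r.move_to([t[0],t[1],400],rot(a)); r.sleep(0.3)
    m=r.camera_model("wrist"); p,d=r.capture("wrist")
    np.savez(f"pics/{n}.npz",p=p,d=d,**{k:np.array(v) for k,v in m.items()})
    cv2.imwrite(f"pics/{n}.png",p[:,:,::-1]); print(r.read_ee_pos(),r.read_joint_positions(),r.read_contact_force(),r.read_time_s())
E
```

```text
[496.20983697 171.69666682 400.0187377 ] [ 2.62786304e-01  5.37257995e-02  1.40843277e+00  7.36317263e-06
  1.67939401e+00 -1.16197781e+00] [-0.89082407  0.16110286 -0.00409273] 2.275
[ 475.29052889 -186.45336153  400.01585662] [-4.46190932e-01  1.25794247e-02  1.45053825e+00  3.98205034e-05
  1.67839917e+00 -1.74381028e+00] [ 0.07958513 -0.02783536 -0.26430244] 3.975
```

View pics/wh.png

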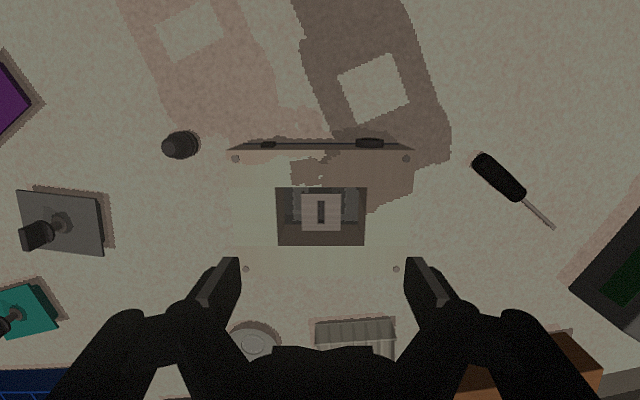

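View pics/wc.png

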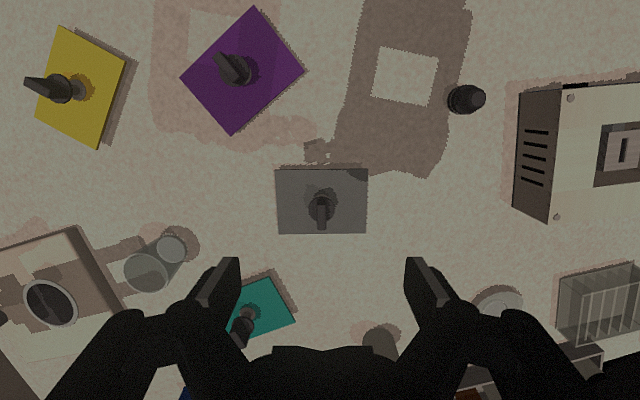

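```bash
python3 - <<'E'
from h import *
for n,(a,b,c,e) in dict(wh=(265,375,175,255),wc=(265,375,155,245)).items():
    p=np.load(f"pics/{n}.npz")["p"]
    im=cv2.resize(p[c:e,a:b,::-1],None,fx=6,fy=6,interpolation=cv2.INTER_CUBIC)
    cv2.imwrite(f"pics/{n}_z.png",cv2.convertScaleAbs(im,alpha=1.6))
E
```

```text
(no output)
```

View pics/wh_z.png

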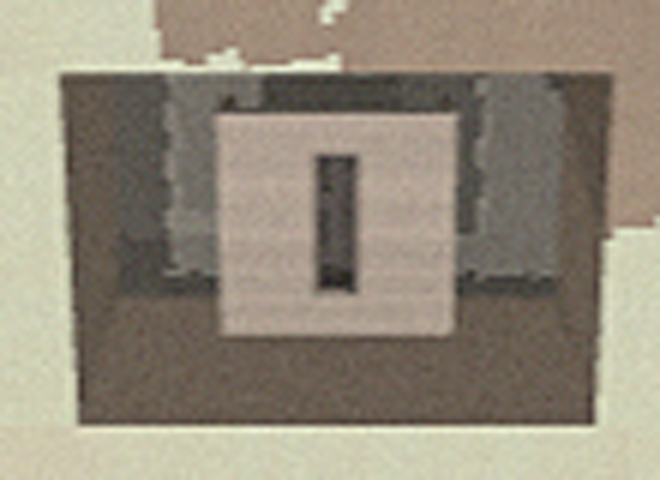

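View pics/wc_z.png

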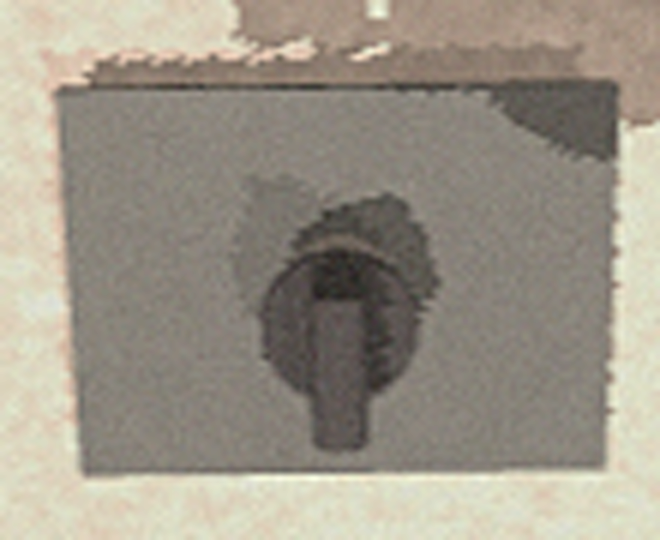

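```bash
python3 - <<'E'
from h import *
for n,off,h,c in (("wh",(265,175),70,[(62,73),(612,73),(595,424),(79,424)]),("wc",(265,155),22,[(58,88),(617,84),(606,468),(83,472)]),
   ("wc",(265,155),76,[(312,300),(366,298),(367,448),(315,450)]),("wh",(265,175),53.5,[(316,155),(357,155),(356,292),(317,292)])):
    m=np.load(f"pics/{n}.npz"); c=np.array(c,float)
    uv=(c+.5)/6-.5+np.array(off)
    P=planez(m,uv[:,0],uv[:,1],h)[:,:2]
    e=[np.linalg.norm(P[i]-P[(i+1)%4]) for i in range(4)]
    ang=lambda v:np.degrees(np.arctan2(v[1],v[0]))
    x=(P[0]+P[1]-P[2]-P[3]);y=P[0]+P[3]-P[1]-P[2]
    print(n,h,P.mean(0).round(1),np.round(e,1),"tool-x angle",ang(x),"y",ang(y))
    X=cloud(m,m["d"])[int(uv[:,1].min())+3:int(uv[:,1].max())-2,int(uv[:,0].min())+3:int(uv[:,0].max())-2,2]
    print("z pct",np.percentile(X,[5,25,50,75,95]).round(1))
m=np.load("pics/wh.npz");X=cloud(m,m["d"]);print("rec plate z",np.median(X[196:228,304:314,2]),"top",np.median(X[170:183,290:310,2]))
m=np.load("pics/wc.npz");X=cloud(m,m["d"]);print("plate z",np.median(X[175:190,280:300,2]))
E
```

```text
wh 70 [530.1 166.4] [99.  69.8 99.5 69.8] tool-x angle 171.5535501733725 y -98.36931841025554
z pct [ 2.9  4.4 42.4 53.  58. ]
wc 22 [ 506.3 -194.6] [114.6  85.6 115.3  85.7] tool-x angle 165.31111339582404 y -105.20884094491637
z pct [20.7 21.4 22.  22.6 70.6]
wc 76 [ 506.2 -194.7] [ 9.7 29.2  9.6 29.2] tool-x angle 165.01853714596018 y -103.34364766919981
z pct [74.6 75.5 75.9 76.5 77. ]
wh 53.5 [530.  166.3] [ 7.9 28.4  7.7 28.4] tool-x angle 171.54867993578623 y -98.36954825807322
z pct [42.1 42.5 43.1 43.5 44.2]
rec plate z 53.069890256225335 top 69.51119170974175
plate z 21.858188709537586
```

Both fits agree: cover at (506.3,−194.7) with tool-x angle 165.1°, opening at (530.1,166.4) with angle 171.55°. Next I grip the wing, keeping the tips about 3 mm above the collar, and lift.

```bash
python3 - <<'E'
from h import *
from cell import r
r.grip(45,30)
r.move_to([506.3,-194.65,290],rot(165.1)); r.sleep(.2)
print("free",r.read_contact_force(),r.read_torque())
r.move_l([506.3,-194.65,226],velocity=80)
r.sleep(.2);print("pre",r.read_contact_force(),r.read_ee_pos())
r.grip(5,40);r.sleep(.2);print("grip",r.read_width(),r.read_contact_force())
r.move_l([506.3,-194.65,246],velocity=40);r.sleep(.3)
print("lift",r.read_width(),r.read_contact_force(),r.read_torque(),r.read_time_s())
p,d=r.capture("side");cv2.imwrite("pics/lift.png",cv2.resize(p[100:300,200:500,::-1],None,fx=2.6,fy=2.6))
p,d=r.capture("wrist");cv2.imwrite("pics/liftw.png",p[:,:,::-1])
E
```

```text
free [ 0.7323677   0.0725054  -0.05390992] [-0.00457976 -0.03481251  0.04209263]
pre [-0.61699266  0.15053254 -0.77245699] [ 506.43796952 -194.72145793  226.5989624 ]
grip 8.994606049680346 [-0.55151148 -0.03973715  0.90960178]
lift 9.221866597575351 [ 0.48311604 -0.24244494 -2.81730955] [-0.00932229  0.01607784 -0.01053023] 7.8917
```

View pics/lift.png

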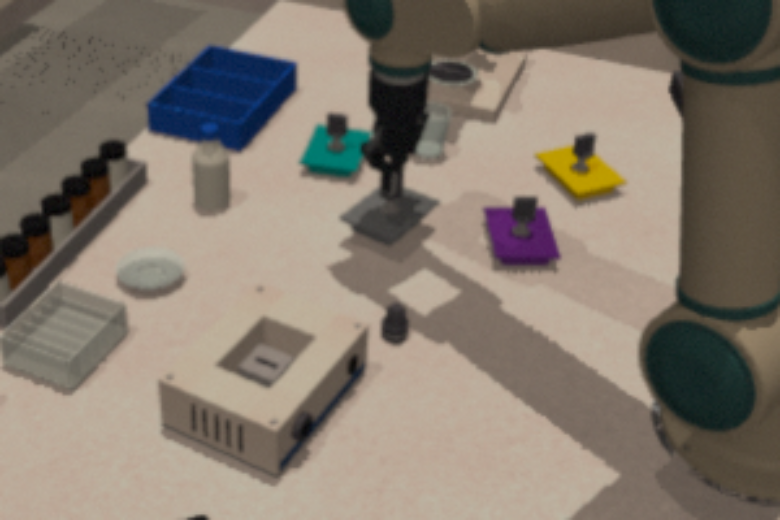

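View pics/liftw.png

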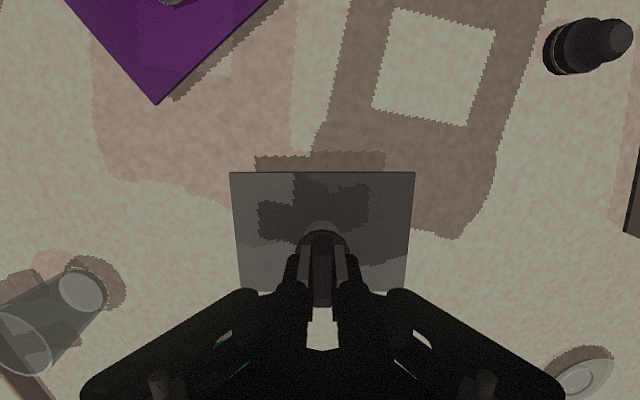

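```bash
python3 - <<'E'
from h import *
from cell import r
r.move_l([506.3,-194.65,345],velocity=120)
r.move_to([530.1,166.35,345],rot(171.55)); 
r.move_l([530.1,166.35,306],velocity=100); r.sleep(.4)
m=r.camera_model("wrist");p,d=r.capture("wrist");cv2.imwrite("pics/hov.png",p[:,:,::-1])
np.savez("pics/hov.npz",p=p,d=d,**{k:np.array(v) for k,v in m.items()})
print(r.read_ee_pos(),r.read_contact_force(),r.read_torque(),r.read_width(),r.read_time_s())
cv2.imwrite("pics/hov_z.png",cv2.convertScaleAbs(cv2.resize(p[155:305,210:430,::-1],None,fx=3.5,fy=3.5,interpolation=cv2.INTER_CUBIC),alpha=1.7))
E
```

```text
[530.10702129 166.37953233 306.22168318] [ 0.88831694 -0.33092012 -2.37617509] [-0.0510469   0.03061544 -0.03204722] 8.990511170507178 11.3167
```

View pics/hov_z.png

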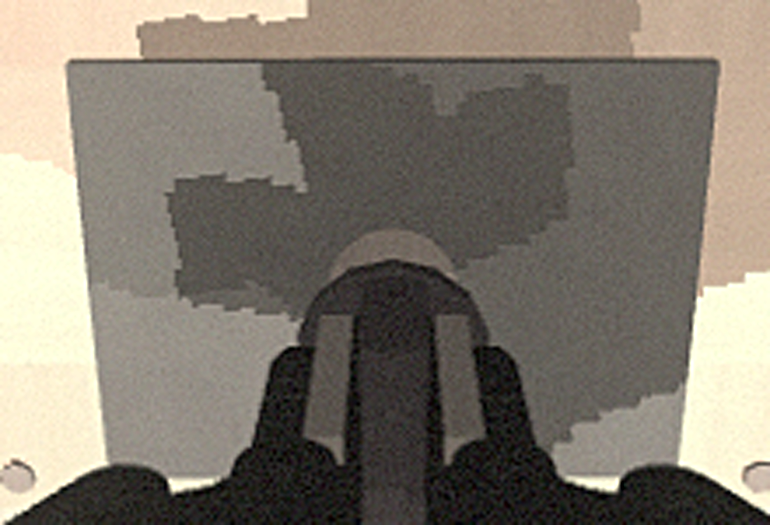

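```bash
python3 - <<'E'
from h import *
m=np.load("pics/hov.npz");X=cloud(m,m["d"])
# tilt from depth
pts=[]
for (u0,u1,v0,v1) in ((235,290,176,200),(235,255,200,285),(290,408,178,205),(380,402,205,270)):
    pts.append(X[v0:v1,u0:u1].reshape(-1,3))
q=np.vstack(pts);q=q[(q[:,2]>85)&(q[:,2]<120)]
A=np.c_[q[:,:2]-[530,166],np.ones(len(q))];s=np.linalg.lstsq(A,q[:,2],rcond=None)[0];print("plane",s,len(q))
c=np.array([(67,60),(719,60),(680,478),(107,478)],float);uv=(c+.5)/3.5-.5+[210,155]
for h in (101,102,103):
    P=planez(m,uv[:,0],uv[:,1],h)[:,:2]
    ang=lambda v:np.degrees(np.arctan2(v[1],v[0]))
    print(h,P.mean(0),[np.linalg.norm(P[i]-P[(i+1)%4]).round(1) for i in range(4)],ang(P[0]+P[1]-P[2]-P[3]),ang(P[0]-P[1]))
E
```

```text
plane [ 1.57492035e-03 -2.73086665e-03  1.01832990e+02] 7478
101 [530.96939953 167.29916913] [np.float64(115.8), np.float64(87.1), np.float64(117.7), np.float64(87.1)] 171.6065259116104 -98.4604361000897
102 [530.51666059 167.36611518] [np.float64(115.1), np.float64(86.6), np.float64(117.0), np.float64(86.6)] 171.60652591161036 -98.46043610008972
103 [530.06392165 167.43306122] [np.float64(114.5), np.float64(86.1), np.float64(116.4), np.float64(86.1)] 171.6065259116104 -98.46043610008968
```

The cover hangs level and is aligned to about 0.1° and 1 mm. Next I lower it in small steps while reading the force.

```bash
cat >> h.py <<'E'
def F(r,n=8):
    a=[];t=[]
    for _ in range(n): a.append(r.read_contact_force());t.append(r.read_torque());r.sleep(.01)
    return np.mean(a,0),np.mean(t,0)
E
python3 - <<'E'
from h import *
from cell import r
np.set_printoptions(precision=2,suppress=True)
xy=np.array([529.9,165.9])
f0,t0=F(r);print(f0,t0)
r.move_l([*xy,298],velocity=60)
for z in np.arange(296,277,-2.0):
    r.move_l([*xy,z],velocity=30); f,t=F(r); df=f-f0
    print(z,r.read_ee_pos(),df,t-t0)
    if np.hypot(df[0],df[1])>5 or df[2]>5: print("stop");break
print(r.read_time_s())
E
```

```text
[ 0.3  -0.16 -3.16] [-0.    0.01 -0.01]
296.0 [529.92 165.9  296.07] [-0.59  0.15 -0.35] [-0.    0.01  0.01]
294.0 [529.89 165.9  293.96] [-0.2   0.18  0.09] [-0.02 -0.01  0.02]
292.0 [529.89 165.9  291.94] [-0.37  0.24 -0.1 ] [ 0.   -0.01  0.01]
290.0 [529.9  165.88 289.94] [-0.12  0.08 -0.05] [-0. -0.  0.]
288.0 [529.89 165.89 287.92] [-0.33  0.08  0.01] [ 0.   -0.03  0.  ]
286.0 [529.89 165.89 285.95] [-0.29  0.24  0.11] [ 0.01 -0.03  0.01]
284.0 [529.88 165.91 283.93] [-0.09  0.24 -0.06] [ 0.01 -0.02 -0.  ]
282.0 [529.89 165.88 281.94] [-0.03  0.37 -0.18] [0.01 0.   0.02]
280.0 [529.9  165.89 279.93] [-0.5   0.2  -0.06] [-0.   -0.03  0.01]
278.0 [529.95 165.9  278.11] [-0.21  0.27  0.44] [ 0.03 -0.09 -0.01]
14.8333
```

```bash
python3 - <<'E'
from h import *
from cell import r
np.set_printoptions(precision=2,suppress=True)
xy=np.array([529.9,165.9]); base=np.array([0.0,-.1,-3.16])
z=278.0; hist=[]
while z>255:
    z-=0.5
    r.move_l([*xy,z],velocity=25); f,t=F(r,5); df=f-base; za=r.read_ee_pos()[2]
    hist.append((za,df[2])); print(round(z,2),round(za,2),df,t)
    s=277.5-z
    if np.hypot(df[0],df[1])>8 or df[2]>3.3+2.5+0.35*max(s,0)+3: print("stop");break
print(r.read_time_s(),r.read_width())
E
```

```text
277.5 277.97 [-0.93  0.06  4.2 ] [-0.04  0.17 -0.02]
277.0 277.27 [-0.64 -0.24  5.56] [ 0.01  0.16 -0.01]
276.5 276.58 [-0.13 -0.21  5.29] [ 0.03  0.07 -0.03]
276.0 276.01 [0.16 0.38 4.97] [ 0.06 -0.04 -0.04]
275.5 275.5 [0.21 0.42 5.55] [ 0.07 -0.1  -0.05]
275.0 275.03 [0.36 0.39 5.46] [ 0.09 -0.13  0.  ]
274.5 274.52 [0.55 0.41 5.41] [ 0.11 -0.16 -0.01]
274.0 274.05 [0.48 0.02 6.16] [ 0.12 -0.21 -0.01]
273.5 273.51 [1.   0.43 6.16] [ 0.13 -0.22 -0.03]
273.0 273.03 [1.13 0.24 6.07] [ 0.12 -0.25 -0.01]
272.5 272.5 [1.11 0.54 6.06] [ 0.11 -0.26 -0.04]
272.0 272.01 [1.5  0.45 6.2 ] [ 0.09 -0.27 -0.  ]
271.5 271.47 [1.39 0.62 6.89] [ 0.1  -0.28 -0.03]
271.0 271.0 [1.28 0.86 6.79] [ 0.14 -0.3  -0.03]
270.5 270.49 [1.93 0.69 7.51] [ 0.13 -0.31 -0.03]
270.0 269.99 [1.51 0.71 7.42] [ 0.12 -0.3  -0.06]
269.5 269.53 [ 1.6  -0.05  7.23] [ 0.14 -0.28 -0.04]
269.0 268.98 [1.49 0.3  7.39] [ 0.11 -0.33 -0.01]
268.5 268.49 [1.79 0.42 7.31] [ 0.12 -0.31 -0.01]
268.0 268.07 [1.17 0.44 8.48] [ 0.12 -0.31 -0.04]
267.5 267.55 [1.49 0.17 8.18] [ 0.13 -0.29 -0.02]
267.0 267.05 [1.18 0.29 8.26] [ 0.13 -0.26 -0.01]
266.5 266.58 [1.42 0.54 8.37] [ 0.12 -0.26 -0.02]
266.0 266.13 [1.21 0.22 8.8 ] [ 0.12 -0.27 -0.02]
265.5 265.65 [1.46 0.33 8.83] [ 0.09 -0.23 -0.04]
265.0 265.2 [1.05 0.25 8.94] [ 0.11 -0.2  -0.02]
264.5 264.73 [1.28 0.7  9.13] [ 0.1  -0.21  0.03]
264.0 264.24 [0.63 0.09 9.47] [ 0.09 -0.19 -0.03]
263.5 263.76 [0.94 0.25 9.4 ] [ 0.08 -0.16 -0.01]
263.0 263.32 [0.2  0.56 9.43] [ 0.07 -0.16 -0.03]
262.5 262.84 [0.74 0.89 9.81] [ 0.07 -0.16 -0.  ]
262.0 262.36 [0.69 0.27 9.69] [ 0.07 -0.09  0.  ]
261.5 261.89 [ 0.32  0.11 10.46] [ 0.03 -0.1  -0.03]
261.0 261.53 [-0.04 -0.39 10.55] [ 0.07 -0.02 -0.02]
260.5 261.48 [-0.96  0.13 12.96] [-0.01  0.2  -0.  ]
260.0 261.39 [-1.97 -0.65 15.61] [-0.06  0.44 -0.04]
stop
25.3333 8.957984516795609
```

The hard stop is at a TCP height of about 261.4, 16.3 mm in. I ease off to just touch it and turn clockwise in small steps, watching the force.

```bash
python3 - <<'E'
from h import *
from cell import r
np.set_printoptions(precision=2,suppress=True)
xy=np.array([529.9,165.9]); base=np.array([0.0,-.1,-3.16])
z=260.6
r.move_l([*xy,z],velocity=25); f,t=F(r);print("start",f-base,t,r.read_ee_pos())
a=171.55
for k in range(1,16):
    r.move_l([*xy,z],rot(a-4*k),velocity=30); f,t=F(r,5); df=f-base
    print(4*k,df,t,r.read_ee_pos())
    if abs(t[2])>0.15 or np.hypot(*df[:2])>7 or df[2]>18: print("stop");break
    if df[2]<10.5: z-=0.2
    if df[2]>14: z+=0.2
print(z,r.read_time_s(),r.read_width())
E
```

```text
start [-0.42 -0.15 12.49] [ 0.    0.14 -0.01] [529.95 165.91 261.46]
4 [-0.9  -0.13 12.41] [ 0.01  0.11 -0.04] [529.94 165.92 261.46]
8 [-0.85 -0.28 12.56] [ 0.01  0.13 -0.03] [529.96 165.91 261.52]
12 [-0.6   0.07 12.8 ] [-0.02  0.11 -0.03] [529.95 165.9  261.45]
16 [-0.37 -0.42 12.58] [-0.01  0.11 -0.03] [529.96 165.91 261.44]
20 [-0.33 -0.39 12.7 ] [-0.03  0.09 -0.03] [529.96 165.91 261.49]
24 [-0.6  -0.13 12.53] [-0.02  0.1  -0.02] [529.98 165.9  261.49]
28 [-0.57 -0.19 12.71] [-0.04  0.1  -0.03] [529.97 165.88 261.47]
32 [-0.48 -0.79 12.22] [-0.05  0.1  -0.05] [529.97 165.89 261.45]
36 [-0.58 -0.19 12.87] [-0.04  0.09 -0.03] [529.97 165.88 261.45]
40 [-0.34 -0.1  12.55] [-0.05  0.08 -0.  ] [529.97 165.87 261.47]
44 [-0.38 -0.57 12.71] [-0.07  0.08 -0.01] [529.98 165.88 261.48]
48 [-0.61 -0.66 12.76] [-0.1   0.07 -0.01] [529.97 165.87 261.46]
52 [-0.7  -0.54 12.47] [-0.09  0.07 -0.03] [529.99 165.85 261.48]
56 [-0.33 -0.79 12.34] [-0.09  0.06 -0.02] [529.98 165.85 261.47]
60 [-0.45 -0.47 12.61] [-0.09  0.07 -0.04] [529.98 165.84 261.47]
260.6 30.025 9.268653811939874
```

```bash
python3 - <<'E'
from h import *
from cell import r
np.set_printoptions(precision=2,suppress=True)
xy=np.array([529.9,165.9]); base=np.array([0.0,-.1,-3.16])
z=260.6;a=171.55
for d in list(range(62,90,2))+[89.5,90.5]:
    r.move_l([*xy,z],rot(a-d),velocity=30); f,t=F(r,5); df=f-base
    print(d,df,t,r.read_ee_pos())
    if abs(t[2])>0.2 or np.hypot(*df[:2])>7 or df[2]>18: print("stop");break
print(r.read_time_s(),r.read_width(),r.read_joint_positions())
p,dd=r.capture("wrist");cv2.imwrite("pics/turn.png",p[:,:,::-1])
p,dd=r.capture("side");cv2.imwrite("pics/turns.png",cv2.resize(p[160:310,220:400,::-1],None,fx=4,fy=4))
E
```

```text
62 [-0.58 -0.48 12.19] [-0.12  0.07 -0.02] [529.98 165.85 261.47]
64 [-0.38 -0.75 12.54] [-0.12  0.06 -0.01] [529.98 165.84 261.47]
66 [-0.49 -0.87 12.58] [-0.11  0.06 -0.02] [529.98 165.83 261.47]
68 [-0.43 -0.48 12.81] [-0.13  0.09 -0.03] [529.98 165.83 261.46]
70 [-1.01 -0.58 12.29] [-0.12  0.06 -0.  ] [529.98 165.86 261.48]
72 [-0.43 -0.43 12.3 ] [-0.14  0.04 -0.03] [529.99 165.84 261.48]
74 [-0.51 -0.65 12.79] [-0.15  0.08 -0.03] [529.98 165.83 261.49]
76 [-0.66 -0.84 12.64] [-0.13  0.08 -0.03] [529.98 165.82 261.47]
78 [-0.37 -0.65 12.51] [-0.15  0.08 -0.03] [529.97 165.83 261.44]
80 [-0.8  -0.94 12.97] [-0.18  0.05 -0.03] [529.98 165.83 261.47]
82 [-0.11 -0.84 12.5 ] [-0.15  0.07 -0.01] [529.98 165.83 261.48]
84 [-0.41 -0.75 12.53] [-0.16  0.08 -0.04] [529.98 165.81 261.47]
86 [-0.56 -0.55 12.63] [-0.17  0.08 -0.03] [529.99 165.81 261.48]
88 [-0.63 -0.67 13.09] [-0.15  0.07 -0.04] [529.99 165.8  261.47]
89.5 [-0.4  -0.51 13.01] [-0.18  0.07 -0.01] [529.97 165.82 261.47]
90.5 [-0.78 -0.85 12.55] [-0.19  0.1   0.12] [529.97 165.82 261.45]
34.6917 9.428137146434596 [ 0.24  0.23  1.5  -0.    1.42  0.39]
```

View pics/turn.png

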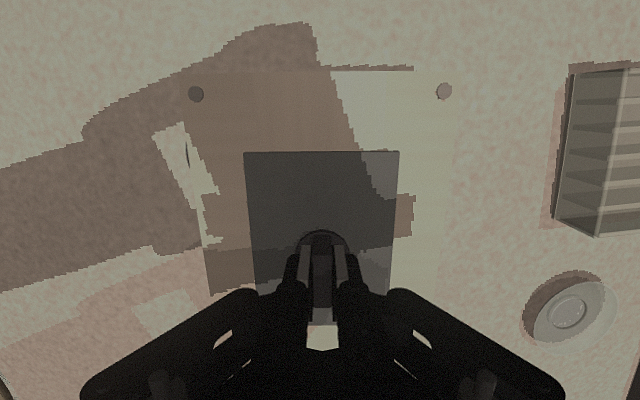

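View pics/turns.png

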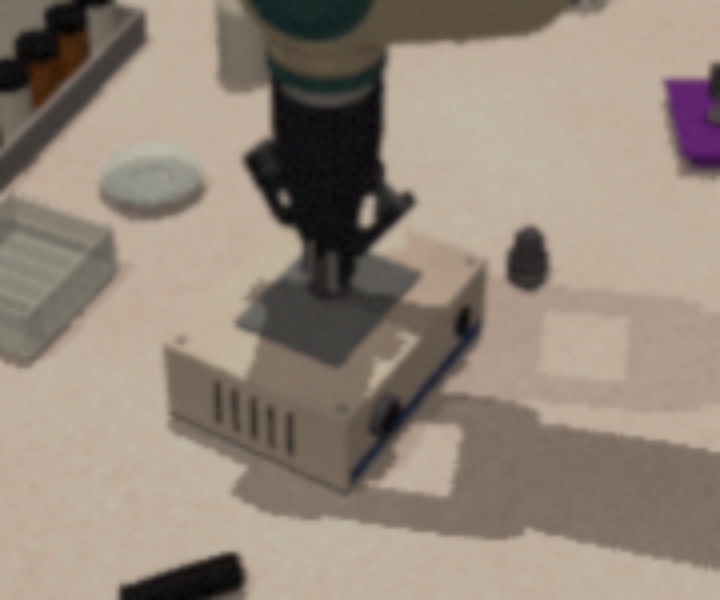

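I felt the end stop at 90.5° and the cover looks seated. I back off to 89.5°, let the spring lift the pin into its seat, then release.

```bash
python3 - <<'E'
from h import *
from cell import r
np.set_printoptions(precision=2,suppress=True)
xy=np.array([529.9,165.9]); base=np.array([0.0,-.1,-3.16])
z=260.6;a=171.55
r.move_l([*xy,z],rot(a-89.7),velocity=30)
while z<266:
    z+=.4
    r.move_l([*xy,z],velocity=25); f,t=F(r,5); df=f-base
    print(round(z,2),r.read_ee_pos()[2],df,t)
    if df[2]<4: print("seat");break
print(r.read_time_s())
E
```

```text
261.0 261.54511109817355 [ 0.34 -0.02 10.68] [-0.14 -0.1   0.  ]
261.4 261.9020513890684 [ 0.3  -0.82 10.39] [-0.14 -0.12  0.02]
261.8 262.28891715856986 [ 0.71 -0.12 10.33] [-0.1  -0.12 -0.01]
262.2 262.63324281680895 [ 0.41 -0.37 10.69] [-0.12 -0.13  0.01]
262.6 263.0403773707732 [ 0.97 -0.63 10.6 ] [-0.11 -0.12  0.02]
263.0 263.39686007089256 [ 0.78 -0.23  9.95] [-0.13 -0.17  0.02]
263.4 263.78865841298716 [ 0.6 -0.5  9.6] [-0.09 -0.16  0.02]
263.8 264.16031815123915 [ 0.74 -0.16 10.15] [-0.09 -0.18  0.01]
264.2 264.5381398803522 [ 0.34 -0.29 10.14] [-0.08 -0.18  0.02]
264.6 264.6053951855274 [ 1.22 -0.18  8.25] [-0.13 -0.37  0.01]
265.0 264.74082273805755 [ 3.39 -0.69  4.84] [-0.15 -0.65  0.03]
265.4 264.8690616723769 [ 5.06 -0.58  0.78] [-0.16 -0.99  0.03]
seat
38.5417
```

The pin locked about 3 mm above the hard stop, where the load changes sharply. I relax and let go.

```bash
python3 - <<'E'
from h import *
from cell import r
np.set_printoptions(precision=2,suppress=True)
xy=np.array([529.9,165.9]);a=171.55
r.move_l([*xy,264.9],velocity=20);r.sleep(.2);print(F(r))
r.grip(40,20);r.sleep(.3);print(F(r),r.read_width())
r.move_l([*xy,320],velocity=80)
ax=np.array([np.cos(np.radians(a)),np.sin(np.radians(a))]);t=np.array([530.1,166.35])+30*ax
r.move_to([*t,400],rot(a));r.sleep(.3)
m=r.camera_model("wrist"); p,d=r.capture("wrist")
np.savez("pics/end.npz",p=p,d=d,**{k:np.array(v) for k,v in m.items()})
cv2.imwrite("pics/end_z.png",cv2.convertScaleAbs(cv2.resize(p[150:270,250:390,::-1],None,fx=5,fy=5,interpolation=cv2.INTER_CUBIC),alpha=1.6))
print(r.read_contact_force(),r.read_time_s())
X=cloud(m,d);print(np.median(X[185:195,285:300,2]),np.percentile(X[180:260,280:370,2],[2,50,90,97,99]))
E
```

```text
(array([ 3.99, -1.74, -0.74]), array([-0.33, -0.84,  0.01]))
(array([0.05, 0.25, 0.03]), array([ 0., -0.,  0.])) 40.17036137596842
[ 0.66  0.46 -0.06] 42.3917
73.60203560193571 [ 69.16  73.64  99.56 232.59 241.88]
```

View pics/end_z.png

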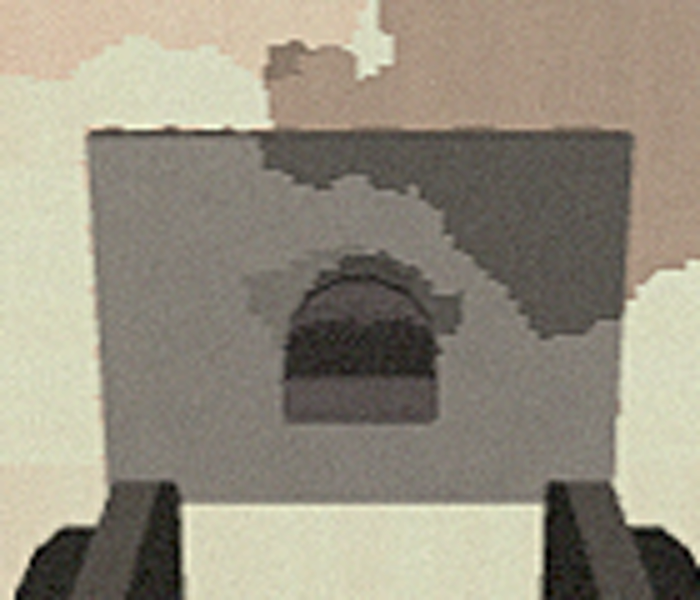

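```bash
python3 - <<'E'
from h import *
m=np.load("pics/end.npz");X=cloud(m,m["d"]);w=X[227:233,309:335]
print("wing top",np.median(w[...,2]))
c=np.array([(285,376),(438,376),(438,423),(285,423)],float);uv=(c+.5)/5-.5+[250,150]
P=planez(m,uv[:,0],uv[:,1],np.median(w[...,2]))[:,:2];e=P[0]+P[3]-P[1]-P[2];print(P.mean(0),np.degrees(np.arctan2(e[1],e[0])))
c=np.array([(88,131),(632,131),(613,502),(110,502)],float);uv=(c+.5)/5-.5+[250,150]
P=planez(m,uv[:,0],uv[:,1],74)[:,:2];e=P[0]+P[3]-P[1]-P[2];print(P.mean(0),np.degrees(np.arctan2(e[1],e[0])))
q=np.vstack([X[180:245,275:300].reshape(-1,3),X[180:245,342:368].reshape(-1,3)]);q=q[abs(q[:,2]-74)<5]
print(np.linalg.lstsq(np.c_[q[:,:2]-[530,166],np.ones(len(q))],q[:,2],rcond=None)[0])
from cell import r
p,d=r.capture("top");cv2.imwrite("pics/end_top.png",p[:,:,::-1])
E
```

```text
wing top 114.35786065975776
[530.50195383 167.13257594] -98.47643417048035
[529.96450357 167.038756  ] -98.47659069599538
[1.18402223e-03 5.51867005e-04 7.35541299e+01]
```

View pics/end_top.png

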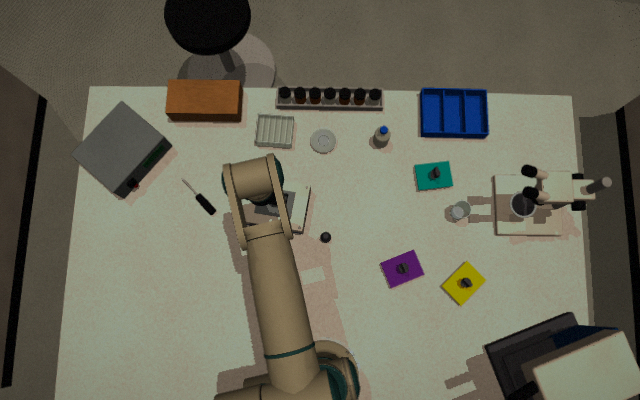

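The top view shows the objective (325,237), dish (322,141), carrier (275,131), beaker (460,211), bottle (382,136) and driver (200,197) where they started. I hand in.

```bash
python3 -c "
from cell import r
print(r.sign_off(), r.read_time_s())"
```

```text
the job is handed in; nothing more can be done
the job is handed in; nothing more can be done
```

The grey cover is back in the housing opening with its stud locked, and I handed the job in at about 42.5 s; no verdict was reported.

- **Insertion:** I gripped the wing, lowered the cover into the opening and pushed the stud in until I felt the hard stop, about 16 mm deep. I eased off, turned it clockwise to its end stop (felt at 90.5°) and let the spring lift the pin about 3 mm into its seat. Then I let go and moved clear.
- **Force:** The highest averaged vertical force I read, with the cover's weight included, was about 16 N, against the 30 N limit. A brief upward pull of about 5 N, mostly sideways, confirmed it had locked.
- **Cover position:** After release the camera put the cover within about 0.7 mm of the centre. It is square to about 0.1° and level within 0.002 rad. The top of its plate is at 73.6 mm, where flush would be 74 mm.
- **Stud position:** The wing lies at a quarter turn, and its top at 114.4 mm means the stud stays about 13.6 mm in by itself.
- **Other things:** The last top view showed the other things where they started.

No check failed or disagreed.

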